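Load a shielded module on the sloping nest and crank the stage to its mark

TASK

Lay the shielded module flat on the white sloping plate of the screw stage, long side along the plate's long side, so that it slides down and rests against all three brass pins in the low corner, and let go of it. Then turn the crank until the carriage's yellow pointer is in line with the white line on the red index tab, and let go of the crank, with the module still home against the pins.

Things in the scene. Friction and masses are not known exactly. Their poses are not given: they have to be found in the camera images.
- module_center (a point): Centre of the loose shielded module, a closed aluminium box with a blue lid, 110 (its x) x 56 (its y) x 40 mm (its z, up), 0.15 to 0.31 kg; it lies lid up on the bench at the start, so this point is 20 mm above the bench. Two short brass sockets stand out 9 mm from its +x end (looks only). Either end may lie at either end of the nest.
- nest_home (a point): Where the module's centre is when it rests home against the nest's pins (it moves). Axes are the nest plate's: x along its long side, y across, z square to its face, upward; the face is 20 mm below this point along z. Three brass pins, 8 mm thick, 14 mm tall: one touches the middle of the module's end on the +x side, two touch its +y side 42 mm either way of its middle, so a finger fits between.
- nest_middle (a point): Middle of the upper face of the nest: a white slippery plate 145 (x) x 92 mm (y) on the stage's carriage, about 88 mm above the bench, axes as nest_home. It is tilted 0.28 rad about each level axis: its +x side (away from the robot) and +y side (towards the crank) are the low ones. A module laid on it a little upslope of the pins slides home by itself when released.
- crank_handle (a point): Middle of the crank's upright red handle: a free-turning sleeve 19 mm in diameter and 50 mm tall (25 mm above and below this point), about 144 mm above the bench, standing on a black handwheel 96 mm in diameter; the wheel's face is 29 mm below this point. It moves on a level circle of 35 mm radius about crank_axis.
- crank_axis (a point): Point on the handwheel's upright axis, level with the middle of the handle, above the grey gear housing at the +y end of the stage.
- crank_wheel (a joint): Angle of the handwheel, rad, growing clockwise seen from above; one turn (6.283) moves the carriage 20 mm. Clockwise moves the carriage away from the crank, anticlockwise brings it back. Range 0 to 26.7; takes about 3 N at the handle and stays where it is left. The carriage cannot be pushed by hand.
- carriage (a joint): Travel of the carriage along the stage away from the crank, m; 0 to 0.085, geared to the crank.
- pointer_tip (a point): Tip of the yellow, black-tipped pointer on the carriage, on the robot's side of the stage, which passes along the white scale, 20 mm above the bench.
- index_mark (a point): Inner end of the white line on the red index tab clipped over the front edge of the stage bed. Its y axis runs along the stage, towards the crank; the pointer is on the mark when the pointer tip has the same y in this frame as this point. The tab is 18 to 63 mm further from the crank than the pointer at the start.

How it is judged:
By the outcome, as a careful person would: the job done as asked, in the order asked, and still so for the second after the job is handed in, with the robot touching nothing.
It also fails if it takes over 72 s, if anything falls off the work surface, if the arm or the gripper's body presses on something with over 40 N, if the wrist force passes 120 N, or if a joint passes its speed limit or range.

ROBOT

A 6-joint arm with a two-finger parallel gripper is mounted at the origin on a cart in front of the work surface, level with it; the furniture and walls round the work are solid. World frame = base frame: x ahead of the robot, y to its left, z up, the work surface at z = 0. Lengths are in mm, angles in rad, forces in N, time in s.
With the tool pointing down it reaches from about 275 to 975 mm from the base axis. Payload 8.4 kg.
Tool frame: the origin (TCP) lies on the centre line of the jaws, within the pads' length; the fingertips stand 19 mm ahead of it and the grasp point (between the pads) is the TCP; z points along the fingers, y is the line along which they close (so a half turn about z gives the same grasp; the last joint's range is limited). The gripper opens to 92 mm and grips with 3 to 60 N. Pads are 20 mm wide; open, the fingers measure 128 mm over their backs; the gripper's body (75 mm by 189 mm) begins 69 mm behind the grasp point.
Start: joints at [1.339, 0.353, 1.633, -0, 1.155, -0.002], TCP at [142.363, 608.573, 233.583] pointing down, gripper open.
Joint ranges: [-2.63, 2.63], [-0.92, 2.1], [0.06, 2.66], [-1.3, 4.44], [0, 2.69], [-3.02, 3.02]. Speed limits (rad/s): [2.22, 2.22, 2.79, 3.14, 3.14, 3.14].

INTERFACE

Orientations are given as a unit quaternion [w, x, y, z].
In Python, from bench import manip, viewer, ticket gives the robot as it stands.
- The arm moves only by the shell command python3 -m creep 'ROWS'. ROWS is text: rows parted by semicolons, each of 5 numbers parted by spaces: the shift along the tool's x, y, z as a fraction of full scale, then the turn about the tool's z as a fraction of full scale, then the closure, from 0 (fully open) to 1 (shut). In form: dx dy dz twist fingers; .... A call has 1 to 20 rows; each row is the pose to reach, as a shift and turn from the pose commanded when the call began, along the tool's axes at that moment, turning the shorter way round; what a row does not reach only later rows make up. Full scale, the value 1, is 15 cm for a shift and 360 degrees for a turn. A row lasts 1/12 s, in which the tool goes at most 41.7 mm and 7.16 degrees, less where a joint would pass 70% of its speed; a pose out of reach is approached as far as the arm can. A call with a number of a shift or a turn outside -1 to 1 is refused whole. A call with a gripper value outside its range is refused whole. The fingers move at their own pace and stop on an object; the grip force is fixed at half the most. Time passes only in rows, so rows that repeat a pose let the fingers close. It gives the time, the measured TCP pose, the force, the opening and the grip force at its end, in the units of the state.
- manip.sense(): the state, without advancing time (a new reading comes with each control period).
- viewer.capture(name): name is "scene" or "top" or "wrist"; returns a dict with "pixels" (384x512x3 uint8, red, green, blue), "fx", "fy", "cx", "cy" (pixels), "k1" (the pictures are not rectified: a ray, as slopes to the right and down, at radius r is drawn at 1 + k1 r^2 times it, then the intrinsics apply), "camera_from_world" (4x4, takes a point from world to camera coordinates). Camera axes: x right, y down, z forward; pixel columns grow to the right and rows downward; lengths in mm; the calibration is good to about 2 mm. A picture is of the moment at which its call begins. There is no depth.
- ticket.hand_in(): hands the job in; it is judged then, once.
The state is a dict: "time": time; "joint_pos": joint angles; "qvel": joint speeds; "joint_efforts": joint torques, N m; "eef_pos": TCP position; "tcp_rot": TCP orientation; "wrist_force": force on the tool from outside, world axes, zero at the start; "ft_torque": the same for the moment, N m; "gripper_width": opening from 0.0 (shut) to 1.0 (fully open); "grip_force": force on a finger pad.
Only numpy, scipy, OpenCV 4.12 (cv2) and the standard library are available. Lean on these libraries where they do the work, as an engineer would, in place of code of your own. Each camera call takes 0.05 s, during which the arm holds its last target. There are 200 camera calls.

## Working session

There is one attempt and no reset: what is moved stays moved. The work goes in short steps, Python scripts to look and compute and a shell command to move; the robot and the scene stay as the last step left them, time stands still between calls to the robot, and variables do not carry over. Pictures are saved under pics/ and viewed, at most 10 in all, crops included, and the job is handed in when it is done.

```bash
ls; mkdir -p pics; cat > h.py <<'E'
import numpy as np,cv2,json,sys
from bench import manip,viewer,ticket
def cap(n,save=None):
    c=viewer.capture(n)
    if save: cv2.imwrite('pics/'+save,cv2.cvtColor(c['pixels'],cv2.COLOR_RGB2BGR))
    return c
def K(c): return np.array([[c['fx'],0,c['cx']],[0,c['fy'],c['cy']],[0,0,1.]]),np.array([c['k1'],0,0,0,0.])
def ray(c,uv):
    k,d=K(c); s=cv2.undistortPoints(np.array([[uv]],float),k,d)[0,0]
    T=np.array(c['camera_from_world']);R=T[:3,:3];o=-R.T@T[:3,3]
    v=R.T@np.r_[s,1]; return o,v/np.linalg.norm(v)
def onz(c,uv,z):
    o,v=ray(c,uv); return o+v*(z-o[2])/v[2]
def proj(c,p):
    T=np.array(c['camera_from_world']);k,d=K(c)
    return cv2.projectPoints(np.array(p,float).reshape(-1,1,3),cv2.Rodrigues(T[:3,:3])[0],T[:3,3],k,d)[0][:,0]
def tri(*cu):
    A=0;b=0
    for c,uv in cu:
        o,v=ray(c,uv);P=np.eye(3)-np.outer(v,v);A=A+P;b=b+P@o
    return np.linalg.solve(A,b)
E
python3 - <<'E'
from h import *
import pickle
cs={}
for n in('scene','top','wrist'):
    c=cs[n]=cap(n)
    print(n,np.array(c['camera_from_world']).round(3).tolist(),c['fx'],c['k1'])
pickle.dump(cs,open('c0.pkl','wb'))
f=lambda n:cv2.cvtColor(cs[n]['pixels'],cv2.COLOR_RGB2BGR)
for n in ('scene','top'): cv2.imwrite(f'pics/{n}0.png',cv2.resize(f(n),(800,600),interpolation=cv2.INTER_CUBIC))
print(manip.sense())
E
```

```text
pics
scene [[-0.922, -0.386, -0.022, 401.28], [-0.208, 0.543, -0.814, 230.392], [0.326, -0.746, -0.581, 713.821], [0.0, 0.0, 0.0, 1.0]] 364.37736239536156 0.006931531696151524
top [[0.013, -0.999, -0.034, -62.314], [-0.982, -0.007, -0.188, 484.629], [0.188, 0.036, -0.982, 945.988], [0.0, 0.0, 0.0, 1.0]] 414.9122764447132 -0.0930279226156043
wrist [[0.229, 0.973, -0.001, -624.755], [0.946, -0.223, 0.237, -25.075], [0.23, -0.055, -0.972, 388.848], [0.0, 0.0, 0.0, 1.0]] 301.98152771248357 -0.047522230673424676
{'time': 0.15, 'joint_pos': array([ 1.33860497e+00,  3.53487828e-01,  1.63395386e+00, -1.27549679e-05,
        1.15520827e+00, -2.37508024e-03]), 'qvel': array([-0.00198809,  0.00046078, -0.00239554, -0.00035906,  0.00113072,
       -0.0006393 ]), 'joint_efforts': array([ 7.53808399e-04, -5.94212759e+01, -3.34471035e+01,  6.97717583e-02,
        2.04478990e-02, -1.01814339e-04]), 'eef_pos': array([142.28024764, 608.22099433, 233.04094976]), 'tcp_rot': array([-5.60670419e-05,  1.14652854e-01,  9.93405478e-01, -5.25705150e-04]), 'wrist_force': array([ 0.18105974,  0.70068672, -0.36972366]), 'ft_torque': array([0.00777696, 0.01045262, 0.00068228]), 'grip_force': 0.0, 'gripper_width': 1.0015650022208313}
```

View pics/scene0.png

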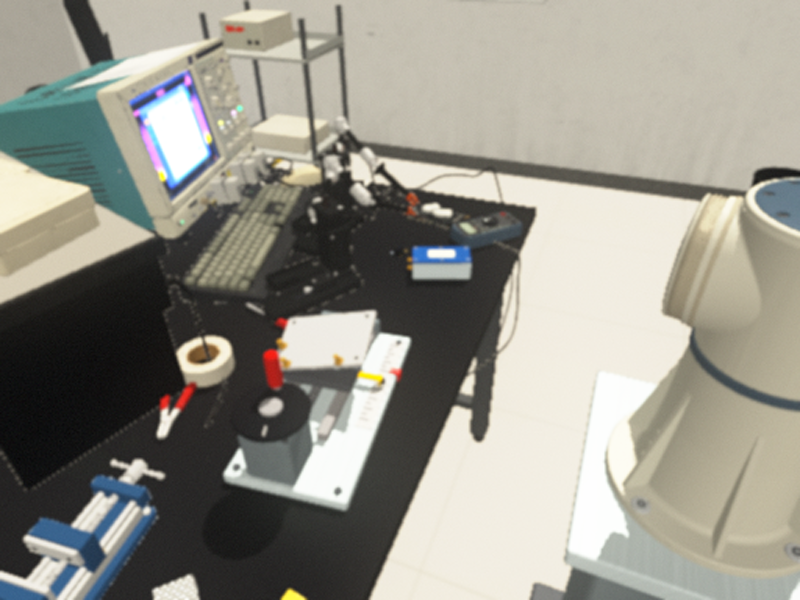

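View pics/top0.png

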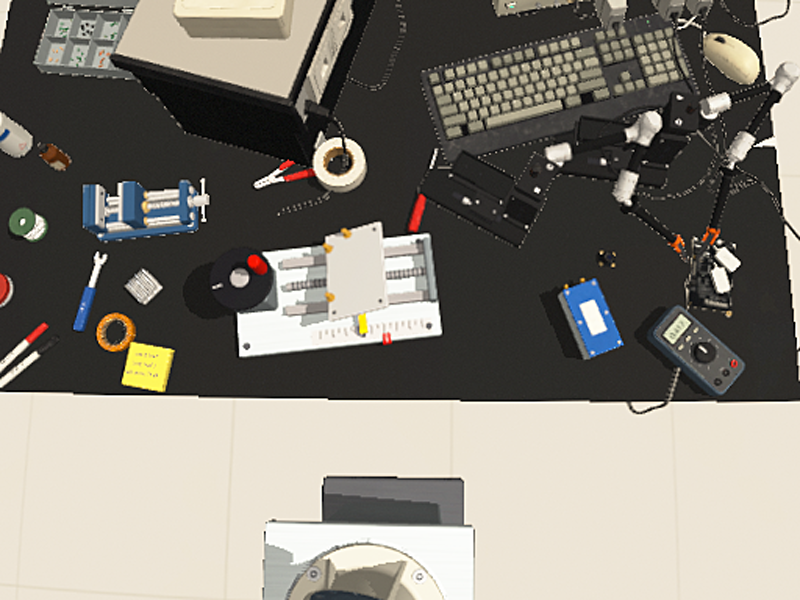

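The scene view shows the nest plate around (330,340), the handle at (272,370), the pointer at (372,379) and the module at (441,262). In the top view (800 px scale) the handle is at (257,264), the pointer at (363,324), the tab at (387,338) and the module at (592,318). I'll enlarge both for measuring.

```bash
python3 - <<'E'
from h import *
import pickle
cs=pickle.load(open('c0.pkl','rb'))
f=lambda n:cv2.cvtColor(cs[n]['pixels'],cv2.COLOR_RGB2BGR)
def crop(n,x,y,w,h,s,nm):
    im=cv2.resize(f(n)[y:y+h,x:x+w],None,fx=s,fy=s,interpolation=cv2.INTER_CUBIC)
    for i in range(0,w,20): cv2.putText(im,str(x+i),(i*s,8),0,.3,(0,255,255),1); cv2.line(im,(i*s,10),(i*s,14),(0,255,255))
    for i in range(0,h,20): cv2.putText(im,str(y+i),(0,i*s+4),0,.3,(0,255,255),1)
    return im
a=crop('top',130,135,160,96,5,0)
cv2.imwrite('pics/topcrop.png',a)
b=crop('scene',140,190,130,130,4,0); d=crop('top',350,165,60,70,4,0)
m=np.zeros((520,770,3),np.uint8); m[:,:520]=b; m[:280,525:765]=d
e=crop('scene',255,150,60,40,4,0); m[290:450,525:765]=e
cv2.imwrite('pics/mix.png',m)
E
```

```text
(no output)
```

View pics/topcrop.png

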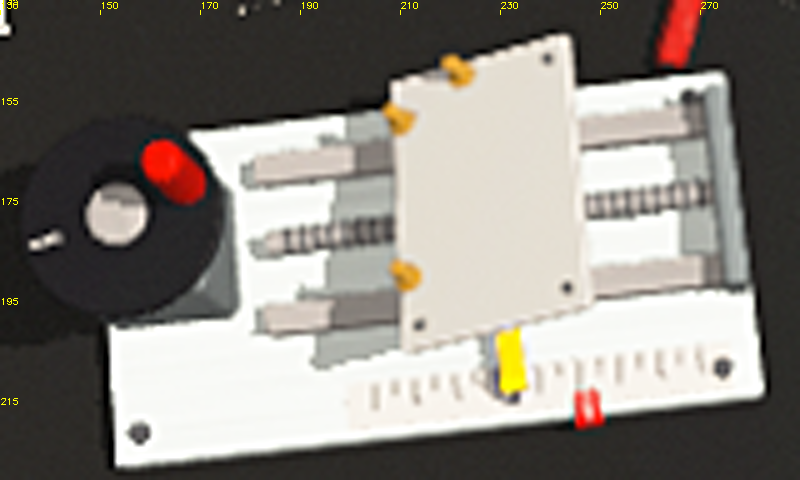

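View pics/mix.png

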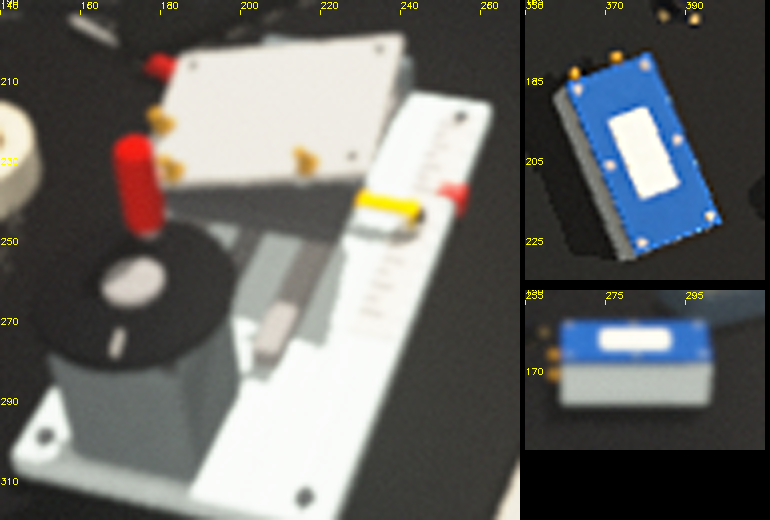

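The crops show plate corners, pins, handle, pointer and tab clearly in both views. The module's sockets face away from the robot, so it needs only a small twist. Next I turn these pixels into positions.

```bash
cat > m.py <<'E'
from h import *
import pickle
from scipy.optimize import least_squares as ls
from scipy.spatial.transform import Rotation as Ro
cs=pickle.load(open('c0.pkl','rb'));T,S=cs['top'],cs['scene']
t=lambda x,y:((x-2)/5+130,(y-2)/5+135)
s=lambda x,y:((x-1.5)/4+140,(y-1.5)/4+190)
mt=lambda x,y:((x-526.5)/4+350,(y-1.5)/4+165)
ms=lambda x,y:((x-526.5)/4+255,(y-291.5)/4+150)
pt=[t(392,80),t(572,35),t(592,302),t(410,350)]
ps=[s(160,187),s(187,50),s(403,38),s(370,178)]
loc=np.array([[72.5,46,0],[72.5,-46,0],[-72.5,-46,0],[-72.5,46,0]])
for a,b in zip(pt,ps): print('corner',tri((T,a),(S,b)).round(1))
def f(p): 
    P=p[:3]+Ro.from_rotvec(p[3:6]).apply(loc)
    return np.r_[(proj(T,P)-pt).ravel(),(proj(S,P)-ps).ravel()]
r=ls(f,[450,50,88,0,.28,0]);R=Ro.from_rotvec(r.x[3:6])
print('plate free',r.x[:3].round(1),'rms',np.sqrt((r.fun**2).mean()),R.as_matrix().round(3).tolist())
def g(q):
    P=q[:3]+(Ro.from_euler('z',q[3])*Ro.from_euler('YX',[.28,-.28])).apply(loc)
    return np.r_[(proj(T,P)-pt).ravel(),(proj(S,P)-ps).ravel()]
r=ls(g,[*r.x[:3],0]);print('plate fix',r.x.round(3),np.sqrt((r.fun**2).mean()))
Rp=(Ro.from_euler('z',r.x[3])*Ro.from_euler('YX',[.28,-.28]));pm=r.x[:3]
# pins tops (14mm high)
for n,u in (('end',t(455,62)),('sideA',t(393,113)),('sideB',t(400,268))):
    o,v=ray(T,u);w=Rp.inv().apply(o-pm);d=Rp.inv().apply(v);print('pin',n,(w+d*(14-w[2])/d[2]).round(1))
for n,u in (('end',s(153,112)),('sideA',s(163,160)),('sideB',s(299,151))):
    o,v=ray(S,u);w=Rp.inv().apply(o-pm);d=Rp.inv().apply(v);print('pinS',n,(w+d*(14-w[2])/d[2]).round(1))
# module
lt=[mt(568,85),mt(650,53),mt(721,222),mt(636,258)]
ml=np.array([[55,28,0],[55,-28,0],[-55,-28,0],[-55,28,0]])
def h(q): return (proj(T,[q[0],q[1],40]+Ro.from_euler('z',q[2]).apply(ml))-lt).ravel()
q=ls(h,[400,-300,0.2]);print('module',q.x.round(3),np.sqrt((q.fun**2).mean()))
print('module scene pred',proj(S,[q.x[0],q.x[1],40]+Ro.from_euler('z',q.x[2]).apply(ml)).round(1).tolist(),[np.round(ms(*p),1).tolist() for p in((561,362),(567,321),(711,321),(711,363))])
print('handle top tri',tri((T,t(158,158)),(S,s(132,147))),'z169 top',onz(T,t(160,157),169),'S',onz(S,s(132,147),169))
print('hub',onz(T,t(117,213),117),onz(S,s(134,281),117), 'wheel',onz(T,t(123,220),115))
print('pointer',tri((T,t(511,395)),(S,s(417,214))),onz(T,t(511,396),20),onz(S,s(418,216),20))
print('tab T',onz(T,t(585,395),20),onz(T,t(590,424),20),'S',onz(S,s(440,190),20))
E
python3 m.py
```

```text
corner [582.4  67.5  49.7]
corner [604.  -19.4  76.6]
corner [467.4 -34.  112.7]
corner [450.   51.1  84.4]
plate free [526.3  16.1  80.1] rms 1.5526934387456508 [[0.954, -0.195, 0.23], [0.099, 0.924, 0.37], [-0.284, -0.33, 0.9]]
plate fix [5.26293e+02 1.60000e+01 8.00290e+01 1.19000e-01] 1.669811869046334
pin end [68.9  9.6 14. ]
pin sideA [50.1 43.  14. ]
pin sideB [-34.2  42.6  14. ]
pinS end [69.   6.2 14. ]
pinS sideA [50.2 40.2 14. ]
pinS sideB [-35.3  39.1  14. ]
module [ 4.65828e+02 -3.42325e+02  3.58000e-01] 0.35393276768660786
module scene pred [[263.8, 165.5], [263.8, 155.9], [299.7, 155.9], [301.2, 165.6]] [[263.6, 167.6], [265.1, 157.4], [301.1, 157.4], [301.1, 167.9]]
handle top tri [520.2238717  150.89113104 165.62774873] z169 top [520.77522115 149.53569986 169.        ] S [516.54441145 153.95809715 169.        ]
hub [508.16580442 182.69225749 117.        ] [504.15953186 185.45937414 117.        ] wheel [505.38364455 180.31279998 115.        ]
pointer [439.92015835  10.91845282  25.04056896] [440.10281931  11.42373864  20.        ] [440.96830696   7.47615753  20.        ]
tab T [440.92050044 -24.66670452  20.        ] [426.74912408 -27.36878818  20.        ] S [437.47083694 -17.23945054  20.        ]
```

```bash
sed -i 's|^s=lambda.*|s=lambda x,y:((x-1.5)/4+140-.9,(y-1.5)/4+190-1.9)|' m.py; cat >> m.py <<'E'
print('---')
yaw=r.x[3]
home=pm+Rp.apply([8.5,9,20]);print('home',home, 'yaw',yaw)
for d in ([-8,-8,20],[-12,-10,20]): print('release centre',d,(pm+Rp.apply(np.array([8.5,9,0])+d)).round(1))
st=manip.sense();q4=st['tcp_rot'];Rt=Ro.from_quat(np.r_[q4[1:],q4[0]]).as_matrix()
print('tool axes',Rt.round(3).tolist(),st['eef_pos'])
print('module - tcp tool',(Rt.T@(np.array([q.x[0],q.x[1],0])-st['eef_pos'])/150).round(4))
E
python3 m.py
```

```text
corner [582.4  67.2  54.7]
corner [603.8 -19.3  82. ]
corner [467.9 -33.9 117.7]
corner [450.6  50.8  89. ]
plate free [526.6  16.   85.1] rms 1.3067307617429114 [[0.953, -0.194, 0.231], [0.098, 0.923, 0.371], [-0.286, -0.331, 0.899]]
plate fix [5.26614e+02 1.59090e+01 8.49720e+01 1.18000e-01] 1.4537592072651342
pin end [66.6  9.1 14. ]
pin sideA [47.9 42.4 14. ]
pin sideB [-35.9  41.9  14. ]
pinS end [70.6  5.6 14. ]
pinS sideA [51.7 39.7 14. ]
pinS sideB [-33.7  38.8  14. ]
module [ 4.65828e+02 -3.42325e+02  3.58000e-01] 0.35393276768660786
module scene pred [[263.8, 165.5], [263.8, 155.9], [299.7, 155.9], [301.2, 165.6]] [[263.6, 167.6], [265.1, 157.4], [301.1, 157.4], [301.1, 167.9]]
handle top tri [520.43967174 150.36951326 169.3849279 ] z169 top [520.77522115 149.53569986 169.        ] S [520.97562035 150.02090606 169.        ]
hub [508.16580442 182.69225749 117.        ] [508.30310797 181.9787237  117.        ] wheel [505.38364455 180.31279998 115.        ]
pointer [440.54798498  10.7723353   30.29037671] [440.10281931  11.42373864  20.        ] [445.38062945   2.48023755  20.        ]
tab T [440.92050044 -24.66670452  20.        ] [426.74912408 -27.36878818  20.        ] S [441.95279569 -22.49447444  20.        ]
---
home [537.64557507  31.49664365  98.70489191] yaw 0.11827859494233431
release centre [-8, -8, 20] [531.5  23.  103. ]
release centre [-12, -10, 20] [528.1  20.7 104.7]
tool axes [[-0.974, 0.228, -0.0], [0.228, 0.974, -0.001], [-0.0, -0.001, -1.0]] [142.28024764 608.22099433 233.04094976]
module - tcp tool [-3.5438 -5.6774  1.5596]
```

Module at (466,−342), yaw 0.358. Handle at (520.6,150) and axis at (508,182), 34 mm apart, as they should be. Plate middle is about (527,16,86), yaw 0.118. Flying to the module now.

```bash

R='s'; for i in 1; do :; done
python3 -m creep '-.59 -.946 0 0 0;-.59 -.946 0 0 0;-.59 -.946 0 0 0;-.59 -.946 0 0 0;-.59 -.946 0 0 0;-.59 -.946 0 0 0'
python3 -m creep '-.59 -.946 0 0 0;-.59 -.946 0 0 0;-.59 -.946 0 0 0;-.59 -.946 0 0 0;-.59 -.946 0 0 0;-.59 -.946 0 0 0'
python3 -m creep '-.59 -.946 0 0 0;-.59 -.946 0 0 0;-.59 -.946 0 0 0;-.59 -.946 0 0 0;-.59 -.946 0 0 0;-.59 -.946 0 0 0'
```

```text
time: 0.65
eef_pos: [196.7, 448.6, 233.8]
tcp_rot: [0.0, 0.116, 0.993, 0.0]
wrist_force: [0.2, -0.3, 1.1]
gripper_width: 0.998
grip_force: 0.0
time: 1.15
eef_pos: [251.0, 291.6, 234.0]
tcp_rot: [0.0, 0.116, 0.993, 0.001]
wrist_force: [-0.2, 0.1, 0.1]
gripper_width: 1.0
grip_force: 0.0
time: 1.65
eef_pos: [305.6, 133.3, 234.0]
tcp_rot: [0.0, 0.117, 0.993, 0.001]
wrist_force: [0.5, 0.9, -0.1]
gripper_width: 1.001
grip_force: 0.0
```

```bash

python3 -m creep '-.59 -.946 0 0 0;-.59 -.946 0 0 0;-.59 -.946 0 0 0;-.59 -.946 0 0 0;-.59 -.946 0 0 0;-.59 -.946 0 0 0' >/dev/null
python3 -m creep '-.59 -.946 0 0 0;-.59 -.946 0 0 0;-.59 -.946 0 0 0;-.59 -.946 0 0 0;-.59 -.946 0 0 0;-.59 -.946 0 0 0' >/dev/null
python3 -m creep '-.59 -.946 0 .2 0;-.59 -.946 0 .2 0;-.59 -.946 0 .2 0;-.59 -.946 0 .2 0;-.59 -.946 0 .2 0;-.59 -.946 0 .2 0;-.59 -.946 0 .2 0;-.59 -.946 0 .2 0;-.59 -.946 0 .2 0;-.59 -.946 0 .2 0;-.59 -.946 0 .2 0'
python3 -m creep '0 0 0 .206 0;0 0 0 .206 0;0 0 0 .206 0;0 0 0 .206 0;0 0 0 .206 0;0 0 0 .206 0;0 0 0 .206 0;0 0 0 .206 0;0 0 0 .206 0;0 0 0 .206 0;0 0 0 .206 0;0 0 0 .206 0;0 0 0 .206 0'
python3 - <<'E'
from h import *
c=cap('wrist');im=cv2.cvtColor(c['pixels'],cv2.COLOR_RGB2BGR)
from scipy.spatial.transform import Rotation as Ro
P=np.array([465.8,-342.3,40])+Ro.from_euler('z',.358).apply([[55,28,0],[55,-28,0],[-55,-28,0],[-55,28,0]])
for u in proj(c,P): cv2.drawMarker(im,tuple(int(round(x)) for x in u),(0,0,255),0,8)
cv2.imwrite('pics/w1.png',im);st=manip.sense();print(st['eef_pos'],st['tcp_rot'],st['joint_pos'])
E
```

```text
time: 3.57
eef_pos: [467.2, -337.5, 233.4]
tcp_rot: [-0.001, 0.677, 0.736, 0.0]
wrist_force: [0.1, 0.1, 0.4]
gripper_width: 1.001
grip_force: 0.0
time: 4.65
eef_pos: [466.4, -339.3, 233.6]
tcp_rot: [-0.0, 0.983, 0.183, -0.0]
wrist_force: [-0.6, 0.1, 0.6]
gripper_width: 1.0
grip_force: 0.0
[ 466.2558899  -339.73720879  233.55890167] [-2.09957377e-04  9.83220231e-01  1.82422400e-01 -1.82003684e-05] [-6.32450533e-01  2.78937417e-01  1.73830188e+00  2.89557443e-04
  1.12468416e+00  5.71321545e-01]
```

View pics/w1.png

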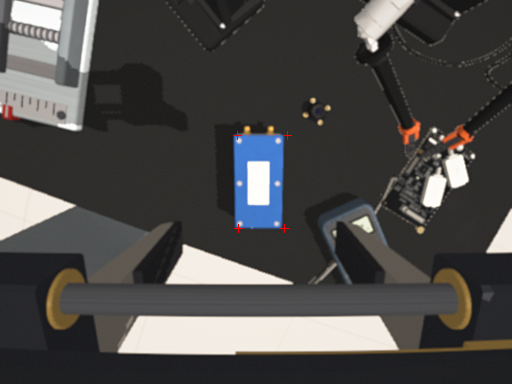

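The wrist view shows the module at (259,182), lid edges about 2 px from my prediction and squarely between the jaws. I descend and grip near the top.

```bash

python3 -m creep '-.01 .005 .9 0 0;-.01 .005 .9 0 0;-.01 .005 .9 0 0;-.01 .005 .9 0 0;-.01 .005 .9 0 0;-.01 .005 .9 0 0' >/dev/null
python3 -m creep '0 0 .2 0 0;0 0 .3 0 0;0 0 .38 0 0;0 0 .43 0 0;0 0 .43 0 0;0 0 .43 0 0'
python3 -m creep '0 0 0 0 1;0 0 0 0 1;0 0 0 0 1;0 0 0 0 1;0 0 0 0 1;0 0 0 0 1;0 0 0 0 1;0 0 0 0 1;0 0 0 0 1;0 0 0 0 1'
```

```text
time: 5.7
eef_pos: [465.0, -343.1, 35.2]
tcp_rot: [0.0, 0.984, 0.18, 0.0]
wrist_force: [-0.5, 0.4, 0.3]
gripper_width: 0.999
grip_force: 0.0
time: 6.53
eef_pos: [464.2, -342.4, 34.3]
tcp_rot: [-0.0, 0.984, 0.179, -0.0]
wrist_force: [-2.1, 2.8, 5.8]
gripper_width: 0.61
grip_force: 30.0
```

```bash

python3 -m creep '0 0 -.1 0 1;0 0 -.3 0 1;0 0 -.6 0 1;0 0 -.9 0 1;0 0 -.9 0 1;0 0 -.9 0 1;0 0 -.9 0 1'
cat > k.py <<'E'
from m import *
print('=====')
st=manip.sense();q4=st['tcp_rot'];Rt=Ro.from_quat(np.r_[q4[1:],q4[0]]).as_matrix()
pm[2]=86
Rz=Ro.from_euler('z',yaw)
E=pm+Rp.apply([-0.5,-28,0]); tgt=E+Rz.apply([0,28,0])+34*Rz.apply([np.sin(.28),0,np.cos(.28)])
print('target tcp',tgt.round(1),st['eef_pos'].round(1),st['gripper_width'],st['grip_force'])
d=tgt-st['eef_pos'];print('delta tool /150',(Rt.T@d/150).round(4))
hd=np.arctan2(Rt[1,1],Rt[0,1]); print('twist',-(yaw-np.pi/2-hd)/2/np.pi, 'heading',hd)
E
python3 k.py | sed -n '/=====/,$p'
```

```text
time: 7.12
eef_pos: [464.0, -342.5, 168.4]
tcp_rot: [0.0, 0.984, 0.179, -0.0]
wrist_force: [0.2, -0.5, -3.5]
gripper_width: 0.607
grip_force: 30.0
=====
target tcp [537.5  18.3 126.3] [ 464.  -342.5  168.4] 0.6071420005954205 29.999232217669487
delta tool /150 [ 1.3074 -2.0774  0.281 ]
twist 0.03860934229491644 heading -1.2099280796252758
```

```bash

python3 -m creep '.1 -.16 -.1 0 1;.25 -.4 -.1 0 1;.436 -.6925 -.1 0 1;.436 -.6925 -.1 0 1;.436 -.6925 -.1 0 1' >/dev/null
python3 -m creep '.25 -.4 0 0 1;.436 -.6925 0 0 1;.436 -.6925 0 0 1;.436 -.6925 0 0 1' > /dev/null
python3 -m creep '.25 -.4 0 .0386 1;.35 -.6 0 .0386 1;.436 -.6925 0 .0386 1;.436 -.6925 0 .0386 1;.436 -.6925 0 .0386 1;.436 -.6925 0 .0386 1;.436 -.6925 0 .0386 1'
python3 k.py | sed -n '/=====/,$p'
python3 - <<'E'
from h import *
c=cap('top');a=c['pixels'][130:230,180:270,::-1];d=cap('scene')['pixels'][150:260,150:290,::-1]
m=np.zeros((440,760,3),np.uint8);m[:400,:360]=cv2.resize(a,None,fx=4,fy=4,interpolation=2)
x=cv2.resize(d,(390,306),interpolation=2);m[:306,365:755]=x
cv2.imwrite('pics/over.png',m)
E
```

```text
time: 8.45
eef_pos: [537.3, 16.5, 183.2]
tcp_rot: [0.0, 0.998, 0.059, -0.001]
wrist_force: [0.1, -0.2, -1.5]
gripper_width: 0.611
grip_force: 30.0
=====
target tcp [537.5  18.3 126.3] [537.3  16.5 183.2] 0.6105833961175446 29.999125376343727
delta tool /150 [ 0.0033 -0.0117  0.3793]
twist -5.722844222872853e-05 heading -1.4528773087599265
```

View pics/over.png

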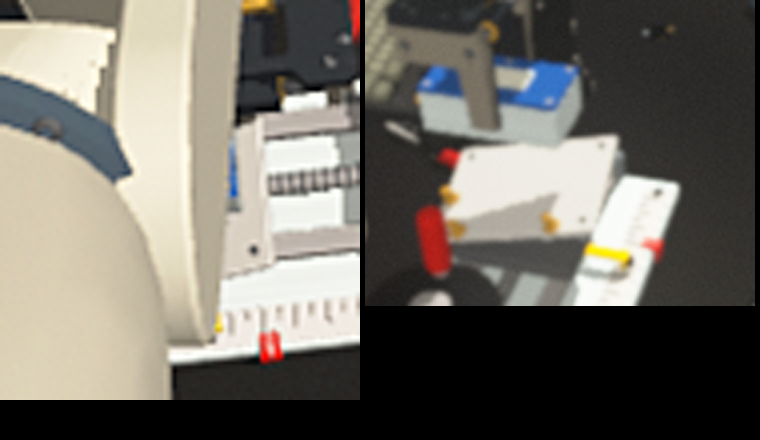

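The views show the module held level above the plate, clear of the pins (scene crop: pins at (447,195), (455,228) and (549,222)). I lower it gently until it pitches flat.

```bash

python3 -m creep '0 0 .1 0 1;0 0 .2 0 1;0 0 .24 0 1;0 0 .24 0 1;0 0 .24 0 1'
python3 -m creep '0 0 .02 0 1;0 0 .04 0 1;0 0 .06 0 1;0 0 .06 0 1'
python3 -m creep '0 0 .01 0 1;0 0 .02 0 1;0 0 .03 0 1;0 0 .03 0 1'
```

```text
time: 8.97
eef_pos: [537.8, 17.5, 148.1]
tcp_rot: [0.0, 0.998, 0.059, -0.0]
wrist_force: [-0.3, 1.3, -1.5]
gripper_width: 0.608
grip_force: 30.0
time: 9.3
eef_pos: [539.3, 18.4, 139.9]
tcp_rot: [-0.0, 0.998, 0.059, 0.002]
wrist_force: [2.8, 2.0, 3.1]
gripper_width: 0.605
grip_force: 30.0
time: 9.63
eef_pos: [540.0, 18.7, 135.8]
tcp_rot: [-0.0, 0.998, 0.059, 0.002]
wrist_force: [4.0, 2.4, 5.7]
gripper_width: 0.606
grip_force: 30.0
```

```bash

python3 -m creep '-.01 0 .015 0 1;-.02 0 .03 0 1;-.02 0 .03 0 1;-.02 0 .03 0 1'
python3 -m creep '0 0 .01 0 1;0 0 .02 0 1;0 0 .02 0 1;0 0 .02 0 1'
python3 - <<'E'
from h import *
d=cap('scene')['pixels'][150:260,150:290,::-1]
cv2.imwrite('pics/press.png',cv2.resize(d,None,fx=4,fy=4,interpolation=2))
E
```

```text
time: 9.97
eef_pos: [536.5, 18.4, 131.2]
tcp_rot: [-0.0, 0.998, 0.059, 0.002]
wrist_force: [3.7, 2.4, 4.6]
gripper_width: 0.606
grip_force: 30.0
time: 10.3
eef_pos: [537.1, 18.4, 128.4]
tcp_rot: [-0.0, 0.998, 0.059, 0.002]
wrist_force: [3.4, 3.1, 5.0]
gripper_width: 0.605
grip_force: 30.0
```

View pics/press.png

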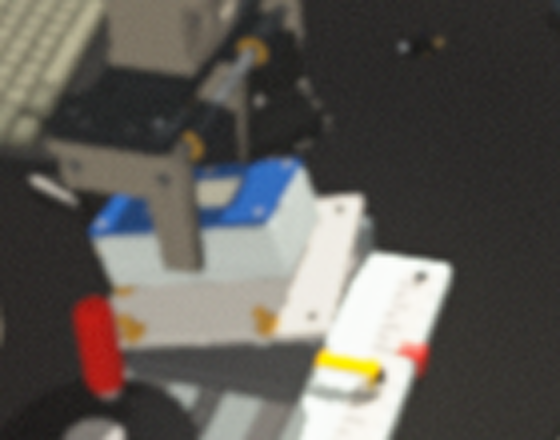

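The module has pitched flat along the plate and sits on its upslope edge, with pins at (125,320) and (265,318) clear of it. I release and then lift.

```bash

python3 -m creep '0 0 0 0 0;0 0 0 0 0;0 0 0 0 0;0 0 0 0 0;0 0 0 0 0;0 0 0 0 0;0 0 0 0 0;0 0 0 0 0;0 0 0 0 0'
python3 -m creep '0 0 -.05 0 0;0 0 -.15 0 0;0 0 -.4 0 0;0 0 -.75 0 0;0 0 -.75 0 0;0 0 -.75 0 0;0 0 -.75 0 0'
python3 - <<'E'
from h import *
import pickle
c=cap('wrist');d=cap('scene');pickle.dump((c,d),open('c1.pkl','wb'))
m=np.zeros((440,790,3),np.uint8);m[:288,:384]=cv2.resize(c['pixels'][:,:,::-1],(384,288),interpolation=3)
m[:400,386:788]=cv2.resize(d['pixels'][180:280,165:265,::-1],(402,400),interpolation=2)
cv2.imwrite('pics/rel.png',m)
E
```

```text
time: 11.1
eef_pos: [534.9, 17.8, 127.1]
tcp_rot: [0.0, 0.998, 0.059, -0.0]
wrist_force: [0.0, -0.9, 0.7]
gripper_width: 1.004
grip_force: 0.0
time: 11.68
eef_pos: [535.2, 17.9, 240.3]
tcp_rot: [0.0, 0.998, 0.059, 0.001]
wrist_force: [-0.0, 0.2, -0.9]
gripper_width: 0.999
grip_force: 0.0
```

View pics/rel.png

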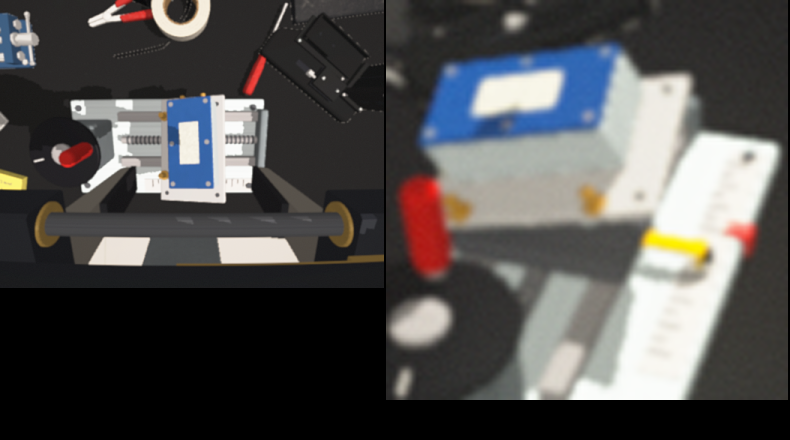

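The scene crop may still show a strip of plate between the box and the pins. I'll check by fitting the blue lid in plate coordinates.

```bash
cat > lid.py <<'E'
from m import *
print('=====')
pm[2]=86
def loc(c,u,z,car=0):
    o,v=ray(c,u);w=Rp.inv().apply(o-pm);d=Rp.inv().apply(v);return (w+d*(z-w[2])/d[2])
def lid(c,name):
    hsv=cv2.cvtColor(c['pixels'],cv2.COLOR_RGB2HSV)
    m=cv2.inRange(hsv,(100,120,60),(125,255,255))
    k=cv2.getStructuringElement(0,(9,9));m=cv2.morphologyEx(m,cv2.MORPH_CLOSE,np.ones((5,5),np.uint8))
    H=Rp.apply([[0,0,40]])[0]; g=proj(c,pm+Rp.apply([5,5,40]))[0]
    n,l,s,ce=cv2.connectedComponentsWithStats(m)
    i=min((i for i in range(1,n) if s[i,4]>150),key=lambda i:np.hypot(*(ce[i]-g)))
    cn=max(cv2.findContours((l==i).astype(np.uint8),0,2)[0],key=cv2.contourArea)
    P=np.array([loc(c,p[0],40)[:2] for p in cn],np.float32)
    print(name,'area',s[i,4],'px',ce[i].round(1),'rect local',[np.round(x,1).tolist() if i<2 else round(x,1) for i,x in enumerate(cv2.minAreaRect(P))])
    gm=cv2.inRange(hsv,(12,130,110),(25,255,255));n,l,s,ce=cv2.connectedComponentsWithStats(gm)
    for i in range(1,n):
        q=loc(c,ce[i],8)
        if s[i,4]>4 and abs(q[0])<90 and abs(q[1])<65: print('   gold',ce[i].round(1),s[i,4],q.round(1)[:2])
if __name__=='__main__':
    a=pickle.load(open('c1.pkl','rb'));lid(a[0],'wrist1');lid(a[1],'scene1')
    lid(cap('wrist'),'wristnow');lid(cap('scene'),'scenenow')
E
python3 lid.py|sed -n '/=====/,$p'
```

```text
=====
wrist1 area 5041 px [253.7 190.7] rect local [[5.4, -3.7], [110.0, 55.1], 1.8]
   gold [270.3 125.4] 30 [ 72.3 -13.1]
   gold [242.4 128.6] 15 [71.3 16.8]
   gold [217.1 154.5] 85 [45.6 45.2]
   gold [218.1 233.2] 100 [-37.8  43.6]
scene1 area 657 px [197.8 203. ] rect local [[7.3, -5.5], [112.8, 59.0], 1.9]
   gold [216.  229.8] 20 [-39.3  47. ]
   gold [181.8 231.6] 24 [46.3 47.2]
wristnow area 5136 px [253.9 189.4] rect local [[5.6, -3.6], [109.9, 55.1], 1.9]
   gold [270.9 123.6] 25 [ 72.3 -13.5]
   gold [242.5 127. ] 16 [71.1 16.7]
   gold [217.  152.9] 85 [45.6 45.2]
   gold [218.  232.3] 99 [-37.8  43.6]
scenenow area 653 px [197.6 203.1] rect local [[7.2, -5.6], [112.6, 58.8], 1.9]
   gold [215.9 229.7] 21 [-39.   46.7]
   gold [181.8 231.6] 24 [46.3 47.2]
```

```bash
cat > p.py <<'E'
from m import *
print('=====')
pm[2]=86
Rz=Ro.from_euler('z',yaw);st=manip.sense();q4=st['tcp_rot'];Rt=Ro.from_quat(np.r_[q4[1:],q4[0]]).as_matrix()
C=pm+Rp.apply([9,-32,16]); tcp=C+Rz.apply([0,46-10,0])+[0,0,19]
print('contact',C.round(1),'tcp start',tcp.round(1),st['eef_pos'].round(1),(Rt.T@(tcp-st['eef_pos'])/150).round(4),Rt.round(3).tolist())
E
python3 p.py|sed -n '/=====/,$p'
```

```text
=====
contact [545.   -8.4 106.8] tcp start [540.7  27.3 125.8] [534.   17.8 238. ] [ 0.0541 -0.0575  0.7482] [[0.993, 0.118, -0.003], [0.118, -0.993, -0.0], [-0.003, -0.0, -1.0]]
```

```bash

python3 -m creep '.054 -.057 .1 0 0;.054 -.057 .3 0 0;.054 -.057 .5 0 0;.054 -.057 .65 0 0;.054 -.057 .748 0 0;.054 -.057 .748 0 0;.054 -.057 .748 0 0'
python3 -m creep '0 -.02 0 0 0;0 -.04 0 0 0;0 -.06 0 0 0;0 -.08 0 0 0;0 -.08 0 0 0;0 -.08 0 0 0'
python3 -m creep '0 -.015 0 0 0;0 -.03 0 0 0;0 -.03 0 0 0;0 -.03 0 0 0'
python3 lid.py|sed -n '/now/,$p'
```

```text
time: 12.47
eef_pos: [540.9, 27.3, 126.1]
tcp_rot: [-0.0, 0.998, 0.059, -0.002]
wrist_force: [0.4, 0.4, 0.7]
gripper_width: 0.999
grip_force: 0.0
time: 12.97
eef_pos: [540.7, 39.5, 127.8]
tcp_rot: [0.0, 0.998, 0.059, 0.0]
wrist_force: [-0.1, -0.5, 0.6]
gripper_width: 1.0
grip_force: 0.0
time: 13.3
eef_pos: [540.0, 43.8, 127.4]
tcp_rot: [0.0, 0.998, 0.059, -0.0]
wrist_force: [-0.9, 0.2, -0.4]
gripper_width: 0.999
grip_force: 0.0
wristnow area 8551 px [274.9 208.1] rect local [[20.4, 8.8], [55.5, 76.9], 89.5]
   gold [301.5 143.9] 75 [69.3 -4.2]
   gold [257.8 146.6] 59 [69.2 26. ]
   gold [276.6 148.4] 32 [67.2 12.7]
   gold [223.7 179.9] 7 [46.9 51.2]
   gold [245.1 352.4] 36 [-72.6  35.2]
   gold [280.5 353. ] 40 [-69.8  10.4]
   gold [345.5 352. ] 8 [-64.  -31.5]
scenenow area 395 px [206.9 207.3] rect local [[-11.2, 9.3], [56.8, 76.5], 87.9]
   gold [216.1 230.2] 16 [-39.8  48. ]
   gold [182.1 231.8] 19 [45.2 47.9]
```

```bash

python3 -m creep '0 -.01 0 0 0;0 -.02 0 0 0;0 -.02 0 0 0;0 -.02 0 0 0'
python3 -m creep '0 -.007 0 0 0;0 -.015 0 0 0;0 -.015 0 0 0;0 -.015 0 0 0'
python3 lid.py|sed -n '/now/,$p'
```

```text
time: 13.73
eef_pos: [539.6, 46.8, 127.4]
tcp_rot: [-0.0, 0.998, 0.059, 0.0]
wrist_force: [0.2, -0.6, -0.0]
gripper_width: 1.001
grip_force: 0.0
time: 14.07
eef_pos: [539.3, 49.0, 127.4]
tcp_rot: [0.0, 0.998, 0.059, -0.0]
wrist_force: [-0.5, 0.3, 0.1]
gripper_width: 1.001
grip_force: 0.0
wristnow area 8520 px [278.9 208.1] rect local [[20.0, 11.7], [55.6, 77.6], 88.5]
   gold [306.7 145.1] 79 [68.7 -2.4]
   gold [262.9 146.6] 61 [69.4 27.7]
   gold [284.2 149. ] 37 [66.9 12.8]
   gold [249.6 352.5] 53 [-72.9  37.5]
   gold [280. 353.] 21 [-70.5  16. ]
   gold [295. 353.] 5 [-69.2   5.9]
   gold [353.5 352. ] 8 [-64.1 -31.4]
   gold [364.5 352. ] 8 [-63.4 -38. ]
scenenow area 406 px [206.1 208.2] rect local [[-12.2, 11.5], [76.7, 58.2], 0.7]
   gold [215.9 230.2] 16 [-39.3  48. ]
   gold [182.5 233.3] 6 [42.8 51.9]
```

```bash

python3 -m creep '0 -.006 0 0 0;0 -.012 0 0 0;0 -.012 0 0 0;0 -.012 0 0 0'
python3 -m creep '0 -.006 0 0 0;0 -.012 0 0 0;0 -.012 0 0 0;0 -.012 0 0 0'
python3 lid.py|sed -n '/now/,$p'|grep -v ' 35[0-9]'
```

```text
time: 14.5
eef_pos: [539.1, 50.7, 127.4]
tcp_rot: [-0.0, 0.998, 0.059, -0.0]
wrist_force: [-1.0, -0.1, -1.0]
gripper_width: 0.999
grip_force: 0.0
time: 14.83
eef_pos: [538.9, 52.5, 127.4]
tcp_rot: [0.0, 0.998, 0.059, 0.0]
wrist_force: [-0.2, 0.1, -0.8]
gripper_width: 0.999
grip_force: 0.0
wristnow area 8567 px [285.1 208.1] rect local [[20.0, 11.6], [55.5, 77.7], 88.2]
   gold [312.5 145.1] 80 [68.6 -2.8]
   gold [268.4 146.6] 63 [69.4 27.5]
   gold [289.8 149. ] 39 [66.9 12.5]
scenenow area 409 px [205.8 208.4] rect local [[-11.4, 11.6], [57.8, 77.6], 89.8]
   gold [215.9 230.2] 16 [-39.3  48. ]
```

The module has stopped moving at the pins: sockets are centred on the end pin and the lid stays put. I back off, lift and check.

```bash

python3 -m creep '0 .08 0 0 0;0 .08 -.3 0 0;0 .08 -.6 0 0;0 .08 -.8 0 0;0 .08 -.8 0 0;0 .08 -.8 0 0;0 .08 -.8 0 0'
python3 lid.py|sed -n '/now/,$p'|grep -v ' 35[0-9]'
python3 - <<'E'
from h import *
import pickle
c=cap('wrist');d=cap('scene');pickle.dump((c,d),open('c2.pkl','wb'))
m=np.zeros((500,800,3),np.uint8);m[:480,:390]=cv2.resize(c['pixels'][100:260,170:300,::-1],None,fx=3,fy=3,interpolation=2)
m[:400,398:798]=cv2.resize(d['pixels'][180:280,165:265,::-1],None,fx=4,fy=4,interpolation=2)
cv2.imwrite('pics/home.png',m)
E
```

```text
time: 15.52
eef_pos: [540.0, 39.9, 247.0]
tcp_rot: [0.0, 0.998, 0.059, -0.0]
wrist_force: [-0.5, -0.2, 0.9]
gripper_width: 0.999
grip_force: 0.0
wristnow area 4623 px [260.  197.3] rect local [[4.2, 12.4], [55.1, 108.6], 88.5]
   gold [279.4 135.2] 27 [70.1 -1.3]
   gold [252.5 136.5] 20 [70.7 28.3]
scenenow area 673 px [196.2 208.9] rect local [[6.6, 10.1], [59.3, 112.5], 88.6]
   gold [181.7 231.5] 25 [46.7 46.9]
   gold [215.9 230.2] 16 [-39.3  48. ]
```

View pics/home.png

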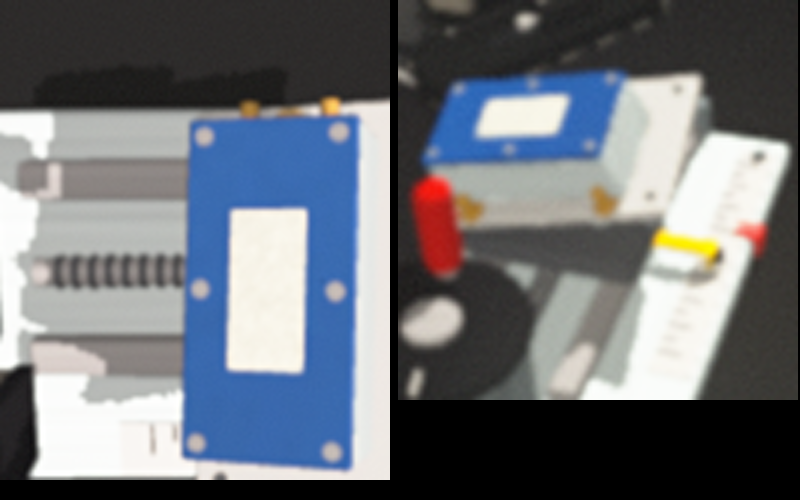

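Both views look home: the end pin (crop (290,112)) is centred between the sockets and the box is at both side pins. The lid fit shows about −1.5° of yaw, so I'll nudge the +x end against its side pin until I feel contact.

```bash
sed -i 's/\[9,-32,16\]/[38,-19,16]/' p.py; python3 p.py|sed -n '/=====/,$p'
python3 - <<'E'
from m import *
# stage yaw from bed front edge and pointer row in top image
for z in (12,20):
  a,b=onz(T,t(117,467),z),onz(T,t(763,396),z);print('bed front yaw',z,np.arctan2(-(a-b)[0],(a-b)[1]))
E
```

```text
=====
contact [570.2   7.1  95.3] tcp start [565.9  42.9 114.3] [539.5  40.3 245.8] [0.1792 0.0037 0.8763] [[0.993, 0.118, -0.003], [0.118, -0.993, -0.0], [-0.003, -0.0, -1.0]]
corner [582.4  67.2  54.7]
corner [603.8 -19.3  82. ]
corner [467.9 -33.9 117.7]
corner [450.6  50.8  89. ]
plate free [526.6  16.   85.1] rms 1.3067307617429114 [[0.953, -0.194, 0.231], [0.098, 0.923, 0.371], [-0.286, -0.331, 0.899]]
plate fix [5.26614e+02 1.59090e+01 8.49720e+01 1.18000e-01] 1.4537592072651342
pin end [66.6  9.1 14. ]
pin sideA [47.9 42.4 14. ]
pin sideB [-35.9  41.9  14. ]
pinS end [70.6  5.6 14. ]
pinS sideA [51.7 39.7 14. ]
pinS sideB [-33.7  38.8  14. ]
module [ 4.65828e+02 -3.42325e+02  3.58000e-01] 0.35393276768660786
module scene pred [[263.8, 165.5], [263.8, 155.9], [299.7, 155.9], [301.2, 165.6]] [[263.6, 167.6], [265.1, 157.4], [301.1, 157.4], [301.1, 167.9]]
handle top tri [520.43967174 150.36951326 169.3849279 ] z169 top [520.77522115 149.53569986 169.        ] S [520.97562035 150.02090606 169.        ]
hub [508.16580442 182.69225749 117.        ] [508.30310797 181.9787237  117.        ] wheel [505.38364455 180.31279998 115.        ]
pointer [440.54798498  10.7723353   30.29037671] [440.10281931  11.42373864  20.        ] [445.38062945   2.48023755  20.        ]
tab T [440.92050044 -24.66670452  20.        ] [426.74912408 -27.36878818  20.        ] S [441.95279569 -22.49447444  20.        ]
---
home [537.64557507  31.49664365  98.70489191] yaw 0.11827859494233431
release centre [-8, -8, 20] [531.5  23.  103. ]
release centre [-12, -10, 20] [528.1  20.7 104.7]
tool axes [[0.993, 0.118, -0.003], [0.118, -0.993, -0.0], [-0.003, -0.0, -1.0]] [539.52684183  40.31028187 245.83547258]
module - tcp tool [-0.7843  2.4752  1.6409]
bed front yaw 12 0.12022739168560675
bed front yaw 20 0.12022739168560685
```

```bash

python3 -m creep '.18 .004 .2 0 0;.18 .004 .5 0 0;.18 .004 .7 0 0;.18 .004 .876 0 0;.18 .004 .876 0 0;.18 .004 .876 0 0'
python3 -m creep '0 -.03 0 0 0;0 -.06 0 0 0;0 -.06 0 0 0;0 -.06 0 0 0'
python3 -m creep '0 -.01 0 0 0;0 -.02 0 0 0;0 -.02 0 0 0;0 -.02 0 0 0'
python3 -m creep '0 -.01 0 0 0;0 -.02 0 0 0;0 -.02 0 0 0;0 -.02 0 0 0'
```

```text
time: 16.22
eef_pos: [566.0, 43.1, 114.5]
tcp_rot: [0.0, 0.998, 0.059, -0.002]
wrist_force: [-0.1, 0.2, 0.9]
gripper_width: 0.998
grip_force: 0.0
time: 16.55
eef_pos: [566.9, 52.6, 117.4]
tcp_rot: [-0.0, 0.998, 0.059, 0.001]
wrist_force: [0.4, 1.7, 0.2]
gripper_width: 0.999
grip_force: 0.0
time: 16.88
eef_pos: [565.9, 55.1, 116.2]
tcp_rot: [-0.0, 0.998, 0.059, 0.0]
wrist_force: [-0.1, 0.2, 0.6]
gripper_width: 1.001
grip_force: 0.0
time: 17.22
eef_pos: [565.7, 57.3, 116.1]
tcp_rot: [0.001, 0.998, 0.059, 0.0]
wrist_force: [0.5, -4.7, 2.0]
gripper_width: 0.998
grip_force: 2.7
```

Contact at 4.7 N confirms the module is hard against the pins. I back off, lift, and move above the handle.

```bash

python3 -m creep '0 .06 0 0 0;0 .08 -.3 0 0;0 .08 -.6 0 0;0 .08 -.86 0 0;0 .08 -.86 0 0;0 .08 -.86 0 0;0 .08 -.86 0 0'
python3 lid.py|sed -n '/now/,$p'|grep -v ' 35[0-9]'
python3 - <<'E'
from h import *
from scipy.spatial.transform import Rotation as Ro
st=manip.sense();q4=st['tcp_rot'];Rt=Ro.from_quat(np.r_[q4[1:],q4[0]]).as_matrix()
print((Rt.T@(np.array([520.6,150,152])-st['eef_pos'])/150).round(4))
E
```

```text
time: 17.8
eef_pos: [566.6, 45.9, 244.6]
tcp_rot: [-0.0, 0.998, 0.059, 0.0]
wrist_force: [-0.8, -0.1, 0.0]
gripper_width: 1.002
grip_force: 0.0
wristnow area 4512 px [261.7 225.4] rect local [[3.3, 14.0], [55.1, 110.3], 89.8]
   gold [278.9 164.1] 22 [67.1  1.9]
   gold [252.5 165.5] 16 [66.8 31.4]
   gold [269.5 165.3] 22 [66.3 12.3]
scenenow area 684 px [196.2 209.3] rect local [[6.2, 11.6], [113.2, 58.8], 0.3]
   gold [181.7 231.6] 20 [46.5 47.3]
   gold [215.9 230.2] 16 [-39.3  48. ]
[-0.2154 -0.7243  0.6083]
```

The module is now square to the plate (0.3°), with its centre at the middle of the side pins. Next, the crank.

```bash

python3 -m creep '-.215 -.724 0 0 0;-.215 -.724 0 0 0;-.215 -.724 0 0 0;-.215 -.724 0 0 0;-.215 -.724 0 0 0;-.215 -.724 .15 0 0;-.215 -.724 .35 0 0;-.215 -.724 .5 0 0;-.215 -.724 .608 0 0;-.215 -.724 .608 0 0;-.215 -.724 .608 0 0'
python3 -m creep '0 0 0 0 1;0 0 0 0 1;0 0 0 0 1;0 0 0 0 1;0 0 0 0 1;0 0 0 0 1;0 0 0 0 1;0 0 0 0 1;0 0 0 0 1;0 0 0 0 1;0 0 0 0 1;0 0 0 0 1'
python3 - <<'E'
from h import *
from scipy.spatial.transform import Rotation as Ro
st=manip.sense();q4=st['tcp_rot'];Rt=Ro.from_quat(np.r_[q4[1:],q4[0]]).as_matrix()
p=st['eef_pos'];ax=np.array([508,182.5]);v=p[:2]-ax;print(p,v,np.hypot(*v))
v=v/np.hypot(*v)*35;f=np.arctan2(v[1],v[0])
for k in range(1,21):
    a=f-k*2*np.pi/20; w=35*np.array([np.cos(a),np.sin(a)])-v
    d=Rt.T@np.r_[w,0]/150; print('%.3f %.3f 0 0 1;'%(d[0],d[1]),end='')
E
```

```text
time: 18.82
eef_pos: [521.5, 149.1, 152.5]
tcp_rot: [0.0, 0.998, 0.059, -0.002]
wrist_force: [0.2, 0.1, 0.0]
gripper_width: 1.002
grip_force: 0.0
time: 19.82
eef_pos: [521.9, 151.1, 153.8]
tcp_rot: [-0.001, 0.998, 0.059, -0.0]
wrist_force: [-1.3, 5.1, -0.4]
gripper_width: 0.2
grip_force: 30.0
[521.87744598 151.12686491 153.79101687] [ 13.87744598 -31.37313509] 34.30535107365557
-0.072 0.010 0 0 1;-0.144 -0.002 0 0 1;-0.209 -0.036 0 0 1;-0.260 -0.089 0 0 1;-0.292 -0.154 0 0 1;-0.302 -0.227 0 0 1;-0.290 -0.298 0 0 1;-0.255 -0.363 0 0 1;-0.203 -0.414 0 0 1;-0.137 -0.446 0 0 1;-0.065 -0.456 0 0 1;0.007 -0.444 0 0 1;0.071 -0.410 0 0 1;0.122 -0.357 0 0 1;0.154 -0.292 0 0 1;0.165 -0.219 0 0 1;0.152 -0.148 0 0 1;0.118 -0.083 0 0 1;0.066 -0.032 0 0 1;-0.000 -0.000 0 0 1;
```

```bash

python3 -m creep '-.072 .01 0 0 1;-.144 -.002 0 0 1;-.209 -.036 0 0 1;-.26 -.089 0 0 1;-.292 -.154 0 0 1'
python3 - <<'E'
from h import *
print(manip.sense()['eef_pos'][:2]-[508,182.5],manip.sense()['ft_torque'])
E
```

```text
time: 20.23
eef_pos: [478.0, 168.7, 154.0]
tcp_rot: [-0.001, 0.998, 0.059, 0.003]
wrist_force: [14.1, 1.9, -12.3]
gripper_width: 0.198
grip_force: 30.0
[-30.04593725 -13.77157477] [ 0.16869462 -2.37197314  0.02158568]
```

```bash

python3 -m creep '-.01 -.073 0 0 1;.002 -.144 0 0 1;.037 -.209 0 0 1;.089 -.26 0 0 1;.155 -.292 0 0 1;.227 -.302 0 0 1;.299 -.29 0 0 1;.363 -.256 0 0 1;.414 -.203 0 0 1;.446 -.138 0 0 1;.457 -.065 0 0 1;.444 .006 0 0 1;.41 .071 0 0 1;.358 .122 0 0 1;.292 .154 0 0 1;.292 .154 0 0 1'
python3 - <<'E'
from h import *
print(manip.sense()['eef_pos'][:2]-[508,182.5],manip.sense()['wrist_force'])
c=cap('scene');d=cap('top')
import pickle;pickle.dump((c,d),open('c3.pkl','wb'))
for n,c in(('scene',c),('top',d),('top0',pickle.load(open('c0.pkl','rb'))['top']),('scene0',pickle.load(open('c0.pkl','rb'))['scene'])):
    hsv=cv2.cvtColor(c['pixels'],cv2.COLOR_RGB2HSV)
    for nm,lo,hi in(('yel',(24,150,120),(34,255,255)),('red',(0,170,110),(5,255,255))):
        k,l,s,ce=cv2.connectedComponentsWithStats(cv2.inRange(hsv,lo,hi))
        print(n,nm,[(ce[i].round(1).tolist(),s[i].tolist(),onz(c,ce[i],20).round(1)[:2].tolist()) for i in range(1,k) if s[i,4]>6 and np.hypot(*(onz(c,ce[i],20)[:2]-[435,-5]))<60])
E
```

```text
time: 21.57
eef_pos: [520.9, 150.7, 153.8]
tcp_rot: [-0.001, 0.998, 0.058, -0.001]
wrist_force: [-4.0, 4.2, -0.6]
gripper_width: 0.199
grip_force: 30.0
[ 12.8507758  -31.76801214] [-4.04609333  4.23047846 -0.58997768]
scene yel [([239.3, 234.9], [232, 232, 15, 7, 44], [463.1, -15.5])]
scene red [([255.1, 239.1], [254, 238, 3, 4, 7], [422.8, -15.6])]
top yel [([240.1, 206.0], [238, 200, 6, 13, 57], [459.5, -8.3])]
top red [([247.1, 217.2], [245, 214, 6, 7, 23], [432.1, -26.1])]
top0 yel [([231.9, 207.3], [230, 201, 5, 13, 55], [456.2, 11.7])]
top0 red [([247.1, 217.2], [245, 214, 6, 7, 23], [432.1, -26.1])]
scene0 yel [([237.0, 240.6], [230, 238, 15, 6, 46], [460.3, 4.3])]
scene0 red [([255.2, 239.2], [254, 238, 3, 4, 8], [422.5, -15.4])]
```

One turn moved the pointer 20.0 mm, and about 14.4 mm remains. I turn 13/20 of a turn more.

```bash

python3 -m creep '-.072 .01 0 0 1;-.144 -.002 0 0 1;-.209 -.036 0 0 1;-.26 -.089 0 0 1;-.292 -.154 0 0 1;-.302 -.227 0 0 1;-.29 -.298 0 0 1;-.255 -.363 0 0 1;-.203 -.414 0 0 1;-.137 -.446 0 0 1;-.065 -.456 0 0 1;.007 -.444 0 0 1;.071 -.41 0 0 1;.071 -.41 0 0 1;.071 -.41 0 0 1'
cat > idx.py <<'E'
from h import *
import sys
print(manip.sense()['eef_pos'][:2]-[508,182.5],manip.sense()['wrist_force'])
ims=[cap('top') for _ in range(6)];c=ims[0];im=np.mean([x['pixels'] for x in ims],0).astype(np.uint8)
s=16;x0,y0,w,h=228,190,36,34
b=cv2.resize(im[y0:y0+h,x0:x0+w,::-1],None,fx=s,fy=s,interpolation=2)
cv2.imwrite('pics/'+sys.argv[1],b)
# sub-pixel: per row, centroid of yellow weight and of white line inside red
I=im.astype(float);Y=np.clip(np.minimum(I[...,0],I[...,1])-I[...,2]-60,0,None)
R=np.clip(I[...,0]-I[...,1]-40,0,None)*(Y==0)
sy=lambda p:-np.sin(.12)*p[0]+np.cos(.12)*p[1]
for n,W,r in(('yel',Y,range(198,216)),('red',R,range(208,224))):
    for v in r:
        q=W[v,x0:x0+w]
        if q.sum()>100:
            u=x0+(q*np.arange(w)).sum()/q.sum();p=onz(c,(u,v),20);print(n,v,round(u,2),p[:2].round(1),'s=%.2f'%sy(p), [int(z) for z in I[v,243:253,1]] if n=='red' else '')
E
python3 idx.py idx1.png
```

```text
time: 22.92
eef_pos: [527.7, 214.0, 154.0]
tcp_rot: [-0.001, 0.998, 0.059, 0.002]
wrist_force: [5.9, 4.7, -3.9]
gripper_width: 0.197
grip_force: 30.0
[19.70971788 31.49794456] [ 5.89457     4.73425219 -3.89415001]
yel 200 245.16 [474.5 -20.5] s=-77.14 
yel 201 244.85 [472.  -19.8] s=-76.13 
yel 202 245.09 [469.5 -20.4] s=-76.47 
yel 203 245.18 [467.  -20.7] s=-76.44 
yel 204 245.27 [464.5 -21. ] s=-76.42 
yel 205 245.31 [462.1 -21.1] s=-76.26 
yel 206 245.3 [459.6 -21.1] s=-75.99 
yel 207 245.44 [457.1 -21.5] s=-76.08 
yel 208 245.68 [454.7 -22.2] s=-76.42 
yel 209 245.79 [452.2 -22.5] s=-76.44 
yel 210 245.9 [449.8 -22.8] s=-76.46 
yel 211 245.47 [447.3 -21.8] s=-75.17 
red 213 247.33 [442.4 -26.4] s=-79.18 [148, 136, 74, 0, 111, 104, 148, 234, 244, 241]
red 214 246.99 [439.9 -25.6] s=-78.11 [238, 192, 71, 88, 150, 87, 86, 228, 247, 241]
red 215 247.04 [437.5 -25.8] s=-77.98 [254, 216, 76, 112, 161, 88, 81, 237, 246, 243]
red 216 247.11 [435. -26.] s=-77.90 [254, 220, 62, 111, 194, 130, 54, 245, 255, 255]
red 217 247.2 [432.6 -26.3] s=-77.88 [255, 221, 65, 81, 203, 155, 31, 172, 203, 183]
red 218 247.44 [430.2 -26.9] s=-78.22 [184, 140, 53, 27, 141, 116, 17, 67, 69, 47]
red 219 247.22 [427.7 -26.4] s=-77.45 [36, 37, 25, 1, 51, 43, 6, 21, 31, 31]
red 220 245.98 [425.2 -23.5] s=-74.19 [14, 17, 17, 21, 27, 29, 31, 34, 38, 39]
```

Pointer is about 1.6 mm short of the mark (column 246.2 against line column 247.0). A small further turn follows, then I look.

```bash

python3 -m creep '.027 .026 0 0 1;.051 .053 0 0 1;.067 .079 0 0 1;.067 .079 0 0 1;.067 .079 0 0 1;.067 .079 0 0 1'
python3 idx.py idx2.png
```

```text
time: 23.72
eef_pos: [539.0, 203.2, 154.0]
tcp_rot: [-0.001, 0.998, 0.059, 0.002]
wrist_force: [5.6, 4.0, -4.9]
gripper_width: 0.202
grip_force: 30.0
[30.96577924 20.67545864] [ 5.62484382  3.96790657 -4.85028905]
yel 200 245.5 [474.5 -21.3] s=-77.96 
yel 201 245.36 [472. -21.] s=-77.39 
yel 202 245.63 [469.5 -21.7] s=-77.80 
yel 203 245.77 [467.  -22.1] s=-77.88 
yel 204 245.85 [464.6 -22.4] s=-77.83 
yel 205 246.0 [462.1 -22.8] s=-77.93 
yel 206 246.22 [459.6 -23.4] s=-78.24 
yel 207 246.32 [457.2 -23.7] s=-78.23 
yel 208 246.32 [454.7 -23.7] s=-77.97 
yel 209 246.49 [452.2 -24.2] s=-78.14 
yel 210 246.55 [449.8 -24.4] s=-78.05 
yel 211 246.02 [447.3 -23.1] s=-76.50 
red 213 247.46 [442.4 -26.7] s=-79.50 [148, 136, 78, 20, 53, 66, 153, 236, 245, 241]
red 214 247.0 [439.9 -25.7] s=-78.13 [238, 192, 70, 89, 138, 74, 89, 230, 247, 241]
red 215 247.03 [437.5 -25.8] s=-77.97 [254, 217, 75, 114, 163, 91, 83, 238, 247, 244]
red 216 247.1 [435. -26.] s=-77.90 [255, 221, 62, 112, 195, 131, 55, 246, 255, 255]
red 217 247.2 [432.6 -26.3] s=-77.88 [255, 222, 65, 81, 204, 157, 31, 173, 206, 184]
red 218 247.44 [430.2 -26.9] s=-78.23 [185, 141, 54, 28, 141, 116, 17, 68, 69, 47]
red 219 247.23 [427.7 -26.5] s=-77.46 [37, 37, 26, 4, 51, 44, 5, 21, 29, 33]
red 220 245.98 [425.2 -23.5] s=-74.19 [15, 17, 18, 22, 29, 30, 30, 35, 38, 39]
```

View pics/idx2.png

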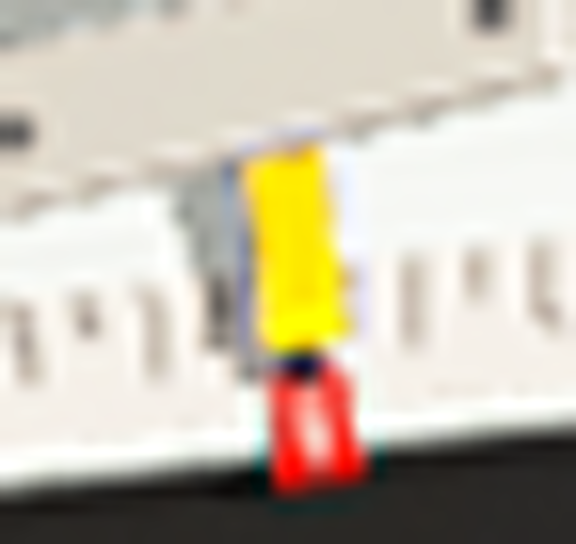

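The picture shows the pointer's black tip at (302,365) in line with the white line on the tab, (310,400) to (320,450). Fits agree: s = −78.0 for both. I let go and lift.

```bash

python3 -m creep '0 0 0 0 0;0 0 0 0 0;0 0 0 0 0;0 0 0 0 0;0 0 0 0 0;0 0 0 0 0;0 0 0 0 0;0 0 0 0 0'
python3 -m creep '0 0 -.1 0 0;0 0 -.3 0 0;0 0 -.6 0 0;0 0 -.6 0 0;0 0 -.6 0 0;0 0 -.6 0 0'
python3 idx.py idx3.png | grep -E '(yel 20[3-9]|red 21[4-7])'
sed -i 's/^pm\[2\]=86/pm[2]=86; pm+=36.2*np.array([np.sin(.12),-np.cos(.12),0])*1.0\nif 0: pass/' lid.py; sed -i '4,5!b' lid.py; python3 lid.py|sed -n '/now/,$p'
```

```text
time: 24.68
eef_pos: [536.7, 201.9, 153.8]
tcp_rot: [-0.0, 0.998, 0.059, 0.0]
wrist_force: [-0.6, 0.3, -0.3]
gripper_width: 0.757
grip_force: 0.0
time: 25.18
eef_pos: [536.6, 201.8, 243.7]
tcp_rot: [-0.0, 0.998, 0.059, 0.0]
wrist_force: [0.4, 0.1, -0.2]
gripper_width: 1.001
grip_force: 0.0
yel 203 245.77 [467.  -22.1] s=-77.88 
yel 204 245.85 [464.6 -22.4] s=-77.84 
yel 205 246.01 [462.1 -22.8] s=-77.96 
yel 206 246.22 [459.6 -23.4] s=-78.22 
yel 207 246.32 [457.2 -23.7] s=-78.23 
yel 208 246.32 [454.7 -23.7] s=-77.97 
yel 209 246.48 [452.2 -24.2] s=-78.11 
red 214 247.0 [439.9 -25.7] s=-78.13 [237, 190, 70, 88, 137, 72, 88, 227, 246, 240]
red 215 247.04 [437.5 -25.8] s=-77.98 [253, 214, 74, 112, 161, 89, 81, 236, 245, 243]
red 216 247.11 [435. -26.] s=-77.90 [254, 218, 61, 110, 193, 129, 54, 242, 255, 255]
red 217 247.2 [432.6 -26.3] s=-77.89 [255, 218, 64, 79, 201, 154, 32, 171, 203, 181]
wristnow area 4217 px [458.4 204.2] rect local [[4.1, 14.8], [108.8, 55.4], 0.0]
   gold [465.5 152.4] 27 [68.1 -3.6]
   gold [441.3 155. ] 48 [66.3 20.2]
   gold [414.  174.7] 88 [45.5 48.4]
   gold [415.7 250.6] 90 [-37.8  48. ]
   gold [464.  301.1] 360 [-89.9   0.6]
scenenow area 613 px [201.9 200. ] rect local [[6.7, 13.1], [113.6, 59.3], 0.8]
   gold [221.1 220.1] 15 [-38.8  49.6]
   gold [188.5 222.1] 15 [45.1 49.8]
```

```bash
python3 -c "
from bench import ticket;print(ticket.hand_in())"
```

```text
the job is handed in; nothing more can be done
None
```

The job is handed in: the module is home against all three pins and the pointer is in line with the index mark to within about 0.5 mm, both by camera. The arm was clear of everything at about 25 s of the 72 s. The module stopped short after release, so I pushed it home with a finger.

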